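# Open the serving station and hang the sauce ladle in it

## Task

Set up the steel serving station: slide its white cover fully to the right (as seen from the robot) so that the left well is open, then take the ladle off the blue rinse tub and hang it by its own hook over the station's front rim, with its bowl inside the open left well. Set it down gently without dropping it, let go, and leave the tub, tin, jar and bowl where they stand.

Things in the scene. Friction and masses are not known exactly. Their poses are not given: they have to be found in the camera images.
- station: Fixed stainless box, 170 (x) x 326 (y) x 120 mm high, walls 4 mm, floor 5 mm, split by a divider at y = 0 into a left (y > 0) and a right well, each 162 x 157 mm inside. Origin: centre of underside; +x to its rear (away from robot), +y to its left, z up. Front rim: wall x -85 to -81 mm, top at z 120. Behind it a grey rail 22 mm thick, 120 mm high, with end stops to 140 mm.
- well_rim (a point): Middle of the left well's front rim: centre of the 4 mm wall's top edge, axes as the station's. Well and wall run 80 mm to each side of it along y.
- cover (a joint): Slide of the white cover along the station's -y (to the right), in m: 0 = over the left well, 0.161 = fully open, over the right well. Starts at 0 to 0.035. Friction about 2 N; it stays where it is left.
- cover_grip (a point): Centre of the red upright paddle on the white cover (axes as station): 50 (x) x 12 (y) x 32 mm high; the cover's top face is 16 mm below this point, the paddle's top 16 mm above. The cover plate is 5 mm thick, reaches 81 mm to each side (y) and 85 mm to the front of the paddle, and lies just above the rim.
- tub: Loose blue open tub, 150 by 150 by 120 mm high, walls 4 mm, 1.2 kg; origin at the centre of its underside. At the start the ladle hangs on its front rim (the wall at its -x side, outer face at x = -75 mm), bowl inside.
- ladle: Sauce ladle hanging upright, 173 mm tall, 0.10 to 0.20 kg. Origin: centre of its black grip, an upright bar 10 (x) x 16 (y) x 60 mm (z) that stands clear above the rim; +z up, +x to the bowl side. Below it a handle 5 x 14 mm goes down to a round bowl. On the -x side is the hook: its bridge lies 32 to 36 mm below the origin, its tongue is 14 mm off the handle.
- ladle_hook (a point): Middle of the 14 mm wide hook slot, at the underside of the bridge where the rim bears: 9.5 mm to -x and 36 mm below the ladle's origin; axes as the ladle's. The 4 mm thick tongue (-x side) with its small outward lip ends 28 mm below this point, 16 mm to -x.
- ladle_bowl (a point): Middle of the ladle's bowl (54 mm across, 26 mm high), 27.5 mm to +x and 131 mm below the ladle's origin; the underside is 143 mm below the origin.
- tin: Bystander: can with a yellow label, 74 mm diameter, 110 mm high; origin at the centre of its underside.
- jar: Bystander: amber jar, 60 mm diameter, 75 mm high; origin at the centre of its underside.
- bowl: Bystander: white bowl, 110 mm diameter, 50 mm high, on a white cutting board; origin at the centre of its underside.
There are look-alikes about, which are no part of the job. Of the things that look like the ladle, the larger one is meant.

How it is judged (in metres and radians):
On the way:
1. the cover is slid fully open (value of joint cover above 0.14 m), for 0.2 s.
At the end, for the whole second after the job is handed in: Cover at least 140 mm open; ladle at rest on the left well's front rim: hook slot's middle within 9 mm of the wall's middle, 4 mm of the rim's top and 70 mm of mid-well, bowl inside, handle within 0.2 rad of upright, its weight borne by the station (value of joint cover above 0.14 m and x of ladle_hook in the frame of well_rim between -0.009 and 0.009 m and y of ladle_hook in the frame of well_rim between -0.07 and 0.07 m and z of ladle_hook in the frame of well_rim between -0.004 and 0.004 m and x of ladle_bowl in the frame of well_rim above 0.02 m and angle between ladle's own z axis and vertical below 0.2 rad and contact force between ladle and station above 0.3 N and linear speed of ladle below 0.02 m/s); the robot touches nothing.
It fails at once if the ladle is dropped (moves faster than 0.6 m/s when not held) (contact force between ladle and the fingers below 0.05 N and linear speed of ladle above 0.6 m/s).
It fails at once if the tub is moved by more than 40 mm (distance of tub from where it was at the start of the episode above 0.04 m).
It fails at once if the tin, the jar or the bowl is moved by more than 30 mm (distance of any of tin, jar, bowl from where it was at the start of the episode above 0.03 m).
It also fails if it takes over 59 s, if anything falls off the work surface, if the arm or the gripper's body presses on something with over 40 N, if the wrist force passes 120 N, or if a joint passes its speed limit or range.

## Robot

A 6-joint arm with a two-finger parallel gripper is mounted at the origin on the work surface. World frame = base frame: x ahead of the robot, y to its left, z up, the work surface at z = 0. Lengths are in m, angles in degrees, forces in N, time in s.
With the tool pointing down it reaches from about 0.25 to 0.725 m from the base axis. Payload 9.7 kg.
Tool frame: the origin (TCP) lies midway between the tips of the shut fingers; the grasp point (between the pads) lies 19 mm behind it (grip_point_offset is the distance from the TCP to the grasp point, in m); y points along the fingers, z is the direction in which the jaws open and shut, and the axes are right-handed (so a half turn about y gives the same grasp; the last joint's range is limited). The gripper opens to 85 mm and grips with 20 to 120 N. Pads are 22 mm wide; open, the fingers measure 114 mm over their backs; the gripper's body (76 mm by 85 mm) begins 54 mm behind the grasp point. The pads swing forward as they close: fully open they stand 13 mm farther back than shut.
Start: joints at [74.656, 4.979, 10.078, 95.1, 0, 90], TCP at [0.146, 0.53, 0.231] pointing down, gripper open.
Joint ranges: [-179.16, 179.16], [-48.56, 103.87], [-65.8, 70.77], [-126.05, 130.52], [-82.76, 87.17], [-180, 180]. Speed limits (degrees/s): [127.2, 127.2, 147.25, 180, 180, 180].

## Interface

Orientations are given as [roll, pitch, yaw] about the fixed x, y, z axes, in that order (R = Rz(yaw) Ry(pitch) Rx(roll)).
In Python, from workcell import get_obs, camera, job_done, grip_point_offset gives the robot as it stands.
- The arm moves only by the tool move_arm, never from a script. Its argument "deltas" is a list that holds one entry, the list of rows, each a list of 4 numbers: the shift along the tool's x, y, z in m, then the turn about the tool's y in degrees. A call has 1 to 5 rows; each row is the pose to reach, as a shift and turn from the pose commanded when the call began, along the tool's axes at that moment; what a row does not reach only later rows make up. A row lasts 1/10 s, in which the tool goes at most 50 mm and 8.59 degrees, less where a joint would pass 70% of its speed; a pose out of reach is approached as far as the arm can. A call with a gripper value outside its range is refused whole. "claw" is the finger opening in m, from 0 to 0.0854, set as the call begins (left out, the last holds). The fingers move at their own pace and stop on an object; "newtons" is the grip in N (left out, the last holds). Time passes only in rows, so rows that repeat a pose let the fingers close. It gives the time, the measured TCP pose, the force and the opening at its end, in the units of the state.
- get_obs(): the state, without advancing time (a new reading comes with each control period).
- camera(name): name is "scene" or "top" or "wrist"; returns a dict with "color" (480x640x3 uint8, blue, green, red), "range_z" (480x640 float32, m along the optical axis (not along the pixel's ray), 0 where there is no reading), "fx", "fy", "cx", "cy" (pixels), "T" (4x4, takes a point from camera to world coordinates). Camera axes: x right, y down, z forward; pixel columns grow to the right and rows downward; lengths in m; the calibration is good to about 2 mm. A picture is of the moment at which its call begins.
- job_done(): hands the job in, once; it reports no verdict.
The state is a dict: "time": time; "q": joint angles; "qd": joint speeds; "joint_efforts": joint torques, N m; "ee_pos": TCP position; "tcp_rot": TCP orientation; "wrist_force": force on the tool from outside, world axes, zero at the start; "torque": the same for the moment, N m; "opening": finger opening in m.
Only numpy, scipy, OpenCV 4.12 (cv2) and the standard library are available. Lean on these libraries where they do the work, as an engineer would, in place of code of your own. Each camera call takes 0.05 s, during which the arm holds its last target. There are 200 camera calls.

## Working session

There is one attempt and no reset: what is moved stays moved. The work goes in short steps, Python scripts to look and compute and a tool call to move; the robot and the scene stay as the last step left them, time stands still between calls to the robot, and variables do not carry over. Pictures are saved under pics/ and viewed, about 8 in all and at most 12, crops included, and the job is handed in when it is done.

Besides the shell and the picture viewer there is one more tool, called after "Request:" by a JSON object that holds its "fn" and its "kwargs". move_arm: Moves the arm, as the interface text tells. Its arguments: {"type":"object","properties":{"deltas":{"type":"array"},"claw":{"type":"number"},"newtons":{"type":"number"}},"required":["deltas"]}

```bash
mkdir -p pics; cat > h.py <<'E'
import numpy as np, cv2
from workcell import get_obs, camera, job_done, grip_point_offset
def cloud(c):
    h,w=c["range_z"].shape; u,v=np.meshgrid(np.arange(w),np.arange(h)); z=c["range_z"]
    P=np.stack([(u-c["cx"])/c["fx"]*z,(v-c["cy"])/c["fy"]*z,z],-1)
    return P@c["T"][:3,:3].T+c["T"][:3,3]
E
python3 - <<'E'
from h import *
print(get_obs(), grip_point_offset)
for n in ("scene","top"):
    c=camera(n); cv2.imwrite(f"pics/{n}0.png",c["color"]); np.savez(f"/tmp/{n}0.npz",**c); print(n,c["fx"],c["T"].round(3).tolist(),(c["range_z"]>0).mean())
E
```

```text
{'time': 0.0, 'q': array([ 7.46550585e+01,  5.01249014e+00,  1.00329695e+01,  9.50986451e+01,
       -1.00878267e-03,  9.00003880e+01]), 'qd': array([ 0.03759785, -0.02855371,  0.01110588,  0.00251198, -0.0814197 ,
        0.04147582]), 'joint_efforts': array([-9.76637202e-04, -5.20390463e+01,  4.64798355e+01,  1.62575272e-02,
        4.03416095e-06, -8.15548162e-06]), 'ee_pos': array([0.14549026, 0.53016957, 0.23055643]), 'tcp_rot': array([-9.00781658e+01, -1.00931102e-03, -1.53453281e+01]), 'wrist_force': array([ 0.13261971,  0.54714622, -0.84026394]), 'torque': array([ 0.00029329, -0.02574975,  0.02306304]), 'opening': 0.08533463041055893} 0.0187
scene 481.33110695831414 [[-0.452, 0.758, -0.471, 1.048], [0.892, 0.388, -0.232, 0.152], [0.007, -0.525, -0.851, 1.059], [0.0, 0.0, 0.0, 1.0]] 0.9960026041666666
top 593.8584082209939 [[-0.009, -0.983, 0.185, 0.354], [-1.0, 0.004, -0.026, -0.101], [0.025, -0.185, -0.982, 1.21], [0.0, 0.0, 0.0, 1.0]] 0.9960970052083333
```

View pics/scene0.png

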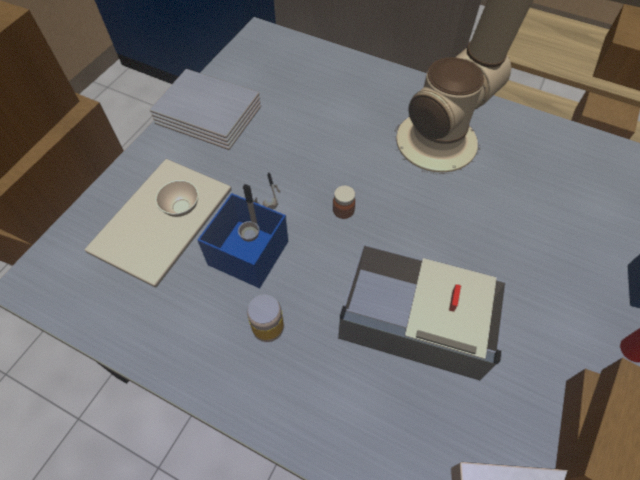

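View pics/top0.png

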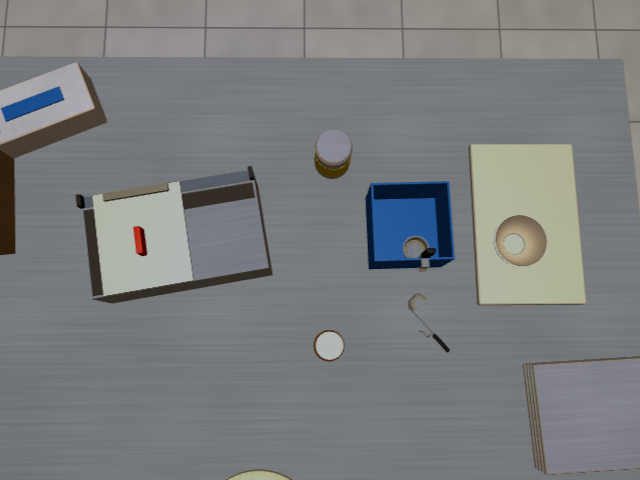

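The scene shows the cover over the station's left well, with the red paddle at top px (140,241). There are two ladle-like objects. One hangs on the tub's front rim with its grip at top (428,254) and scene (248,192). The other, smaller one lies on the table at top (430,320) and scene (270,183). The one on the tub fits the description: it hangs upright with its bowl in the tub, and it is the larger. Next I measure and crop to confirm.

```bash
python3 - <<'E'
from h import *
c=dict(np.load("/tmp/top0.npz")); P=cloud(c); im=c["color"].astype(int); s=dict(np.load("/tmp/scene0.npz")); Ps=cloud(s); ims=s["color"].astype(int)
def rep(n,m,P):
    p=P[m]; q=p[:,:2]; r=cv2.minAreaRect((q*1000).astype(np.float32)); print(n,len(p),"med",np.median(p,0).round(4),"rect",np.round(r[0],1),np.round(r[1],1),round(r[2],1),"z",np.percentile(p[:,2],[2,98]).round(3))
H,W=P.shape[:2]; v,u=np.mgrid[:H,:W]
red=lambda i:(i[...,2]>130)&(i[...,1]<70)&(i[...,0]<70)
rep("paddle top",red(im)&(u<250)&(P[...,2]>.14),P); rep("paddle scene",red(ims)&(abs(Ps[...,1]-.2)<.2)&(Ps[...,2]>.1),Ps)
cov=(im.min(-1)>140)&(u>85)&(u<200)&(v>170)&(v<305); rep("cover",cov,P)
st=(P[...,2]>.105)&(P[...,2]<.15)&(u>70)&(u<280)&(v>165)&(v<310); rep("station",st,P)
st=(P[...,2]>.112)&(P[...,2]<.13)&(u>180)&(u<280)&(v>245)&(v<310); rep("frontrim",st,P)
q=P[st][:,:2]; print(np.polyfit(q[:,1],q[:,0],1), q.min(0),q.max(0))
tb=(P[...,2]>.112)&(P[...,2]<.128)&(u>355)&(u<465)&(v>170)&(v<280); rep("tub",tb,P)
lg=(P[...,2]>.135)&(u>355)&(u<465)&(v>170)&(v<290); rep("grip",lg,P)
lg=(Ps[...,2]>.135)&(np.hypot(Ps[...,0]-.35,Ps[...,1]+.27)<.15); rep("gripscene",lg,Ps)
for n,(a,b) in dict(tin=(333,142),jar=(329,345),bowl=(521,240)).items(): print(n,P[b,a].round(3))
a=cv2.resize(c["color"][215:360,350:480],None,fx=4,fy=4,interpolation=2); b=cv2.resize(s["color"][165:290,190:300],None,fx=4,fy=4,interpolation=2)
h=min(len(a),len(b)); cv2.imwrite("pics/crop.png",cv2.convertScaleAbs(np.hstack([a[:h,:400],b[:h,:400]]),alpha=1.5))
E
```

```text
paddle top 154 med [0.5392 0.2061 0.1584] rect [539.9 206.7] [49.7 10.9] 11.1 z [0.154 0.163]
paddle scene 102 med [0.5444 0.207  0.159 ] rect [784.6 185.7] [ 19.3 530.4] 84.9 z [0.153 0.162]
cover 8014 med [0.5413 0.2051 0.1267] rect [522.  94.] [457.9 236. ] 76.6 z [0.123 0.131]
station 11343 med [0.5567 0.1979 0.1263] rect [559.8 153.2] [193.3 327.7] 9.7 z [0.11  0.137]
frontrim 644 med [0.4897 0.1194 0.1246] rect [502.   57.6] [ 67.2 160.8] 2.1 z [0.114 0.129]
[0.00285365 0.49332903] [ 0.46551646 -0.02303905] [0.53322608 0.13683354]
tub 936 med [ 0.5708 -0.3071  0.1193] rect [ 574.2 -293.7] [165.  151.2] 1.3 z [0.113 0.125]
grip 156 med [ 0.5086 -0.3065  0.1851] rect [ 438.8 -208.1] [ 15.4 272. ] 35.2 z [0.136 1.21 ]
  return _methods._mean(a, axis=axis, dtype=dtype,
  ret = um.true_divide(
Traceback (most recent call last):
IndexError: index -1 is out of bounds for axis 0 with size 0
```

```bash
python3 - <<'E'
from h import *
c=dict(np.load("/tmp/top0.npz")); P=cloud(c); im=c["color"].astype(int); s=dict(np.load("/tmp/scene0.npz")); Ps=cloud(s)
def rep(n,q):
    r=cv2.minAreaRect((q[:,:2]*1000).astype(np.float32)); print(n,len(q),"med",np.median(q,0).round(4),"rect",np.round(r[0],1),np.round(r[1],1),round(r[2],1),"z",np.percentile(q[:,2],[2,98]).round(3))
def box(P,x0,x1,y0,y1,z0,z1): return P[(P[...,0]>x0)&(P[...,0]<x1)&(P[...,1]>y0)&(P[...,1]<y1)&(P[...,2]>z0)&(P[...,2]<z1)]
for n,Q in(("top",P),("scene",Ps)):
    rep(n+" grip",box(Q,.4,.6,-.37,-.25,.15,.22))
    rep(n+" tub",box(Q,.4,.75,-.4,-.2,.114,.125))
    rep(n+" paddle",box(Q,.5,.6,.15,.25,.145,.175))
    rep(n+" station",box(Q,.4,.75,-.05,.35,.114,.145))
    rep(n+" table",box(Q,.3,.35,-.1,.2,-.02,.02))
    r=box(Q,.44,.53,-.02,.1,.114,.126); k=np.array([0,0.])
    a=np.deg2rad(9.7); R=np.array([[np.cos(a),np.sin(a)],[-np.sin(a),np.cos(a)]])
    f=r[:,:2]@R.T; print("front rim x' hist",np.percentile(f[:,0],[5,25,50,75,95]).round(4))
for n,(a,b) in dict(tin=(333,142),jar=(329,345),bowl=(521,240)).items(): print(n,P[b,a].round(3))
a=cv2.resize(c["color"][215:340,370:470],None,fx=4,fy=4,interpolation=2); b=cv2.resize(s["color"][165:290,195:295],None,fx=4,fy=4,interpolation=2)
cv2.imwrite("pics/crop.png",cv2.convertScaleAbs(np.hstack([a,b]),alpha=1.5))
E
```

```text
top grip 90 med [ 0.5114 -0.3109  0.1829] rect [ 512.4 -313. ] [17.4  9.5] 88.8 z [0.151 0.189]
top tub 847 med [ 0.5754 -0.3052  0.1194] rect [ 574.2 -293.7] [165.  151.2] 1.3 z [0.114 0.124]
top paddle 236 med [0.5382 0.2044 0.1578] rect [539.5 206.1] [50.7 13.3] 10.3 z [0.146 0.163]
top station 10925 med [0.5574 0.1977 0.1264] rect [560.  153.2] [193.4 327.6] 9.8 z [0.117 0.137]
top table 3904 med [3.248e-01 5.120e-02 3.000e-04] rect [325.   50.2] [ 50.  299.6] 0.0 z [-0.005  0.005]
front rim x' hist [0.4817 0.4824 0.4838 0.4852 0.5102]
scene grip 93 med [ 0.5163 -0.3083  0.1726] rect [ 514.8 -310.3] [11.8 17.2] 15.7 z [0.151 0.188]
scene tub 652 med [ 0.5863 -0.2951  0.1195] rect [ 574.7 -292. ] [165.7 153.9] 1.2 z [0.114 0.124]
scene paddle 161 med [0.5442 0.208  0.1583] rect [540.4 208.2] [50.9 12.5] 9.3 z [0.148 0.162]
scene station 8134 med [0.5736 0.2018 0.1267] rect [560.5 155. ] [195.7 326.6] 9.5 z [0.117 0.137]
scene table 1818 med [0.3254 0.0566 0.0005] rect [324.9  50. ] [ 49.9 299.7] 0.0 z [-0.004  0.005]
front rim x' hist [0.4823 0.4846 0.4861 0.4873 0.5087]
tin [ 0.739 -0.146  0.109]
jar [ 0.351 -0.135  0.081]
bowl [ 0.559 -0.533  0.021]
```

View pics/crop.png

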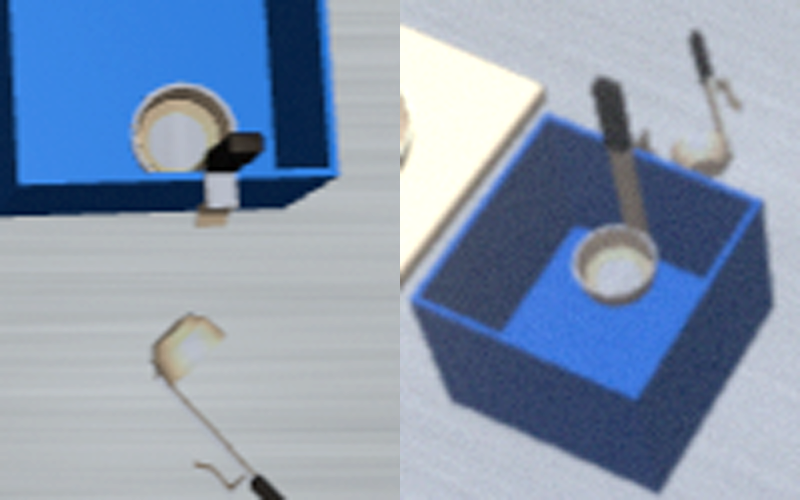

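The crop confirms it. The upright ladle on the tub rim (grip at crop (240,148) left and (612,115) right, bowl in the tub) is the larger. The one on the table is the smaller look-alike.

Estimates from the measurements:

| Item | Position |
|---|---|
| Station centre | (0.549, 0.152), yaw 9.7° |
| Paddle | (0.540, 0.207) |
| well_rim | (0.454, 0.217) |
| Ladle grip | (0.514, -0.311) |

First I go to the paddle.

Request:
{"fn": "move_arm", "kwargs": {"deltas": [[[0.039,0,-0.017,-5],[0.078,0,-0.035,-10],[0.116,0,-0.052,-15],[0.155,0,-0.069,-20],[0.194,0,-0.086,-25]]], "claw": 0.0854}}

```text
time: 0.6
ee_pos: [0.3108, 0.3948, 0.2311]
tcp_rot: [-90.0, 0.0, 9.9]
wrist_force: [0.8, 0.3, -0.8]
opening: 0.0855
```

Request:
{"fn": "move_arm", "kwargs": {"deltas": [[[0.028,0,-0.032,0],[0.056,0,-0.064,0],[0.083,0,-0.096,0],[0.111,0,-0.128,0],[0.139,0,-0.16,0]]]}}

```text
time: 1.1
ee_pos: [0.4748, 0.2603, 0.2311]
tcp_rot: [-90.0, 0.0, 9.7]
wrist_force: [0.6, 0.4, -0.4]
opening: 0.0855
```

Request:
{"fn": "move_arm", "kwargs": {"deltas": [[[0.028,0,-0.032,0],[0.056,0,-0.064,0],[0.056,0.0,-0.064,0],[0.056,0.0,-0.064,0]]]}}

```text
time: 1.5
ee_pos: [0.5399, 0.2073, 0.2305]
tcp_rot: [-90.0, 0.1, 9.5]
wrist_force: [-0.3, 1.5, 0.5]
opening: 0.0854
```

The TCP is above the paddle at (0.540, 0.207). Next I go down 98 mm, grip and slide.

Request:
{"fn": "move_arm", "kwargs": {"deltas": [[[0,0.03,0,0],[0,0.06,0,0],[0,0.085,0,0],[0,0.098,0,0],[0,0.098,0,0]]]}}

```text
time: 2.0
ee_pos: [0.5382, 0.2084, 0.1318]
tcp_rot: [-90.0, 0.2, 9.7]
wrist_force: [-1.0, 0.4, 0.3]
opening: 0.0854
```

Request:
{"fn": "move_arm", "kwargs": {"deltas": [[[0,0,0,0],[0,0,0,0],[0,0,0,0],[0,0,0,0],[0,0,0,0]]], "claw": 0.006, "newtons": 25}}

```text
time: 2.5
ee_pos: [0.5399, 0.2079, 0.1337]
tcp_rot: [-90.0, -0.0, 9.6]
wrist_force: [1.5, -3.6, 1.5]
opening: 0.0123
```

Request:
{"fn": "move_arm", "kwargs": {"deltas": [[[0,0,0,0],[0,0,0,0],[0,0,0,0]]]}}

```text
time: 2.8
ee_pos: [0.5399, 0.208, 0.1338]
tcp_rot: [-90.0, -0.0, 9.7]
wrist_force: [0.2, -1.3, 5.7]
opening: 0.0115
```

The opening is 12 mm, so the paddle is held. Sliding 130 mm to the right.

Request:
{"fn": "move_arm", "kwargs": {"deltas": [[[0,0,-0.012,0],[0,0,-0.027,0],[0,0,-0.042,0],[0,0,-0.057,0],[0,0,-0.072,0]]]}}

```text
time: 3.3
ee_pos: [0.5521, 0.1369, 0.1338]
tcp_rot: [-89.9, -0.1, 9.7]
wrist_force: [0.3, 3.3, 5.6]
opening: 0.0109
```

Request:
{"fn": "move_arm", "kwargs": {"deltas": [[[0,0,-0.015,0],[0,0,-0.03,0],[0,0,-0.045,0],[0,0,-0.058,0],[0,0,-0.058,0]]]}}

```text
time: 3.8
ee_pos: [0.5622, 0.0782, 0.1338]
tcp_rot: [-90.0, -0.1, 9.6]
wrist_force: [1.9, -1.0, 5.8]
opening: 0.0114
```

Request:
{"fn": "move_arm", "kwargs": {"deltas": [[[0,0,-0.003,0],[0,0,-0.003,0],[0,0,-0.003,0]]]}}

```text
time: 4.1
ee_pos: [0.5625, 0.0762, 0.1338]
tcp_rot: [-90.0, -0.1, 9.6]
wrist_force: [1.6, -1.5, 5.3]
opening: 0.0115
```

Request:
{"fn": "move_arm", "kwargs": {"deltas": [[[0,0,0,0],[0,0,0,0],[0,0,0,0],[0,0,0,0],[0,0,0,0]]], "claw": 0.0854}}

```text
time: 4.6
ee_pos: [0.5619, 0.0769, 0.1331]
tcp_rot: [-90.0, 0.0, 9.7]
wrist_force: [-0.0, -0.4, -0.5]
opening: 0.0826
```

Request:
{"fn": "move_arm", "kwargs": {"deltas": [[[0,-0.02,0,0],[0,-0.06,0,0],[0,-0.1,0,0],[0,-0.13,0,0],[0,-0.13,0,0]]]}}

```text
time: 5.1
ee_pos: [0.5631, 0.0771, 0.268]
tcp_rot: [-90.0, -0.4, 9.7]
wrist_force: [-0.2, -0.3, 0.8]
opening: 0.0852
```

Request:
{"fn": "move_arm", "kwargs": {"deltas": [[[-0.01,0,-0.034,0],[-0.021,0,-0.07,0],[-0.032,0,-0.107,0],[-0.043,0,-0.143,0],[-0.054,0,-0.18,0]]]}}

```text
time: 5.6
ee_pos: [0.5384, -0.1109, 0.2625]
tcp_rot: [-90.0, 0.0, 9.7]
wrist_force: [0.6, 0.2, 0.3]
opening: 0.0855
```

Request:
{"fn": "move_arm", "kwargs": {"deltas": [[[-0.012,0,-0.038,2],[-0.024,0,-0.077,4],[-0.036,0,-0.117,6],[-0.048,0,-0.155,8],[-0.059,0,-0.193,9.6]]]}}

```text
time: 6.1
ee_pos: [0.5125, -0.3114, 0.2625]
tcp_rot: [-90.0, 0.0, -0.0]
wrist_force: [0.8, 0.2, -0.1]
opening: 0.0857
```

Request:
{"fn": "move_arm", "kwargs": {"deltas": [[[0,0,0,0],[0,0,0,0]]]}}

```text
time: 6.3
ee_pos: [0.5128, -0.3104, 0.2622]
tcp_rot: [-89.9, 0.1, -0.0]
wrist_force: [-0.1, 1.0, 0.2]
opening: 0.0852
```

```bash
python3 - <<'E'
from h import *
t=camera("top"); w=camera("wrist"); np.savez("/tmp/t1.npz",**t); np.savez("/tmp/w1.npz",**w)
def box(P,x0,x1,y0,y1,z0,z1): return P[(P[...,0]>x0)&(P[...,0]<x1)&(P[...,1]>y0)&(P[...,1]<y1)&(P[...,2]>z0)&(P[...,2]<z1)]
def rep(n,q):
    r=cv2.minAreaRect((q[:,:2]*1000).astype(np.float32)); print(n,len(q),"med",np.median(q,0).round(4),"rect",np.round(r[0],1),np.round(r[1],1),round(r[2],1),"z",np.percentile(q[:,2],[2,98]).round(3))
P=cloud(t)
rep("paddle",box(P,.5,.63,.02,.25,.148,.175))
W=cloud(w); print("w T",w["T"].round(3).tolist(),get_obs()["ee_pos"],get_obs()["tcp_rot"])
try:
  rep("grip top",box(W,.45,.58,-.37,-.26,.176,.195)); rep("tub",box(W,.4,.75,-.4,-.2,.114,.126)); rep("bar",box(W,.49,.58,-.37,-.26,.14,.195))
except Exception as e: print(e)
cv2.imwrite("pics/tw1.png",np.hstack([cv2.resize(t["color"],(400,300)),cv2.resize(w["color"],(400,300))]))
E
```

```text
paddle 202 med [0.5609 0.0754 0.1583] rect [561.9  76.3] [49.6 12.5] 8.9 z [0.15  0.163]
w T [[-0.001, 0.961, 0.277, 0.443], [1.0, 0.0, 0.002, -0.31], [0.002, 0.277, -0.961, 0.404], [0.0, 0.0, 0.0, 1.0]] [ 0.51322152 -0.30905515  0.26293163] [-8.99702539e+01  2.39904716e-02  9.59803641e-02]
grip top 397 med [ 0.5129 -0.3138  0.1842] rect [ 514.2 -313.8] [16.  10.2] 89.9 z [0.177 0.186]
tub 4007 med [ 0.5635 -0.2993  0.1185] rect [ 575.5 -293.4] [164.6 150.7] 1.4 z [0.114 0.123]
bar 676 med [ 0.5101 -0.3138  0.182 ] rect [ 514.1 -313.8] [16.  10.3] 90.0 z [0.143 0.186]
```

View pics/tw1.png

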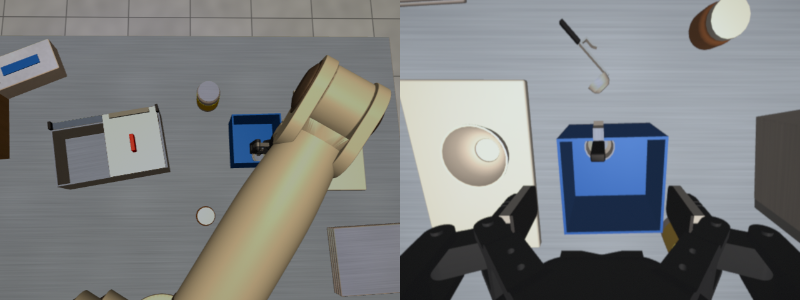

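The station's left well is open and the cover sits at about 0.157 m. In the wrist view the ladle grip is at px (598,153), between the fingers; its measured position is (0.514, -0.314) with yaw 0. Now I go down and grip.

Request:
{"fn": "move_arm", "kwargs": {"deltas": [[[0.001,0.03,-0.004,0],[0.001,0.06,-0.004,0],[0.001,0.09,-0.004,0],[0.001,0.121,-0.004,0],[0.001,0.121,-0.004,0]]]}}

```text
time: 6.9
ee_pos: [0.5128, -0.3114, 0.1381]
tcp_rot: [-89.8, 0.3, 0.2]
wrist_force: [-0.3, 0.6, 0.2]
opening: 0.0854
```

Request:
{"fn": "move_arm", "kwargs": {"deltas": [[[0,0,0,0],[0,0,0,0],[0,0,0,0],[0,0,0,0],[0,0,0,0]]], "claw": 0.008, "newtons": 50}}

```text
time: 7.4
ee_pos: [0.5145, -0.314, 0.1432]
tcp_rot: [-90.0, -0.1, 0.1]
wrist_force: [-0.4, 0.4, 5.7]
opening: 0.0154
```

Request:
{"fn": "move_arm", "kwargs": {"deltas": [[[0,0,0,0],[0,0,0,0],[0,0,0,0]]]}}

```text
time: 7.7
ee_pos: [0.5145, -0.314, 0.1432]
tcp_rot: [-90.0, -0.1, 0.1]
wrist_force: [0.5, 0.9, 6.1]
opening: 0.0157
```

Request:
{"fn": "move_arm", "kwargs": {"deltas": [[[0,-0.01,0,0],[0,-0.03,0,0],[0,-0.055,0,0],[0,-0.08,0,0],[0,-0.105,0,0]]]}}

```text
time: 8.2
ee_pos: [0.5139, -0.3136, 0.2483]
tcp_rot: [-90.0, 0.0, 0.1]
wrist_force: [0.5, -0.9, -1.9]
opening: 0.0153
```

Request:
{"fn": "move_arm", "kwargs": {"deltas": [[[0,-0.025,0,0],[0,-0.05,0,0],[0,-0.07,0,0],[0,-0.08,0,0],[0,-0.08,0,0]]]}}

```text
time: 8.7
ee_pos: [0.5143, -0.314, 0.3289]
tcp_rot: [-90.1, -0.1, 0.0]
wrist_force: [-0.4, 0.4, -1.7]
opening: 0.0152
```

```bash
python3 - <<'E'
from h import *
w=camera("wrist"); s=camera("scene"); o=get_obs(); print(o["ee_pos"],o["tcp_rot"],o["wrist_force"],o["opening"])
P=cloud(s); m=(P[...,2]>.16)&(abs(P[...,0]-.53)<.07)&(abs(P[...,1]+.314)<.05)
v,u=np.nonzero(m); print(u.min(),u.max(),v.min(),v.max(), "ladle min z",P[m][:,2].min())
W=cloud(w); g=w["color"].astype(int)
m=(abs(W[...,1]+.314)<.04)&(abs(W[...,0]-.54)<.06)&(W[...,2]>.17)&(W[...,2]<.26); q=W[m]; print(len(q), np.percentile(q,[2,50,98],axis=0).round(4) if len(q) else 0)
cv2.imwrite("pics/l1.png",np.hstack([cv2.resize(s["color"][60:300,150:390],(400,400)),cv2.resize(w["color"],(400,400))]))
E
```

```text
[ 0.51417128 -0.31384867  0.32682436] [-8.99873651e+01  3.12141242e-02  5.33570175e-02] [-0.03543693  0.21497217 -1.93007313] 0.01492957136785885
170 255 0 196 ladle min z 0.19736746297309782
1343 [[ 0.5193 -0.3384  0.1999]
 [ 0.5409 -0.3021  0.2074]
 [ 0.5548 -0.2886  0.224 ]]
```

View pics/l1.png

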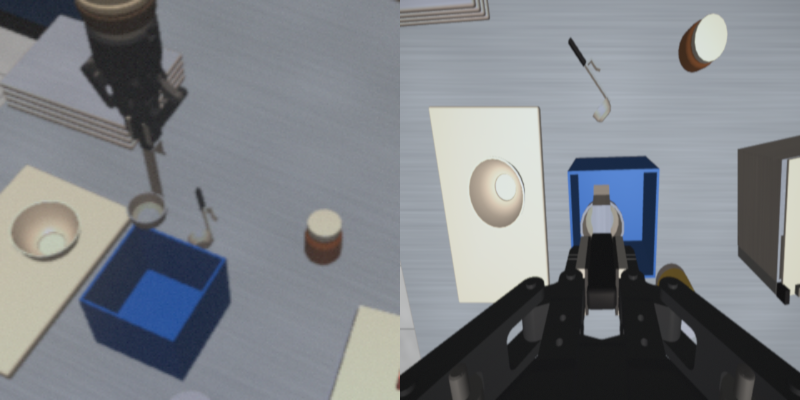

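The ladle hangs upright in the gripper, with its bowl at scene-crop (148,210), clear of the tub. Carrying it to the left well's front rim.

Request:
{"fn": "move_arm", "kwargs": {"deltas": [[[-0.002,0,0.02,0],[-0.005,0,0.055,0],[-0.008,0,0.09,0],[-0.012,0,0.125,0],[-0.015,0,0.16,0]]]}}

```text
time: 9.3
ee_pos: [0.4982, -0.1525, 0.3262]
tcp_rot: [-90.0, 0.1, 0.0]
wrist_force: [0.2, -0.3, -1.3]
opening: 0.0152
```

Request:
{"fn": "move_arm", "kwargs": {"deltas": [[[-0.004,0,0.038,0],[-0.007,0,0.076,0],[-0.011,0,0.114,0],[-0.014,0,0.152,0],[-0.018,0,0.19,0]]]}}

```text
time: 9.8
ee_pos: [0.4801, 0.0376, 0.3263]
tcp_rot: [-90.0, 0.1, 0.0]
wrist_force: [0.5, 0.7, -1.5]
opening: 0.0151
```

Request:
{"fn": "move_arm", "kwargs": {"deltas": [[[-0.004,0,0.038,-2],[-0.008,0,0.076,-4],[-0.012,0,0.114,-6],[-0.016,0,0.152,-8],[-0.018,0,0.183,-9.7]]]}}

```text
time: 10.3
ee_pos: [0.4617, 0.2209, 0.3262]
tcp_rot: [-90.0, 0.1, 9.9]
wrist_force: [-0.0, -0.6, -0.9]
opening: 0.0156
```

Request:
{"fn": "move_arm", "kwargs": {"deltas": [[[0,0,0,0],[0,0,0,0],[0,0,0,0]]]}}

```text
time: 10.6
ee_pos: [0.4625, 0.2185, 0.3269]
tcp_rot: [-90.0, 0.0, 9.7]
wrist_force: [0.1, -0.2, -1.5]
opening: 0.0153
```

```bash
python3 - <<'E'
from h import *
w=camera("wrist"); o=get_obs(); print(o["ee_pos"],o["tcp_rot"],o["wrist_force"],o["opening"])
W=cloud(w); a=np.deg2rad(9.7); R=np.array([[np.cos(a),np.sin(a)],[-np.sin(a),np.cos(a)]])
S=(W[...,:2]-o["ee_pos"][:2])@R.T   # relative to TCP in station axes
z=W[...,2]
m=(z>.114)&(z<.126)&(abs(S[...,0]+.01)<.03); 
for lo,hi in((-.075,-.03),(-.03,.03),(.03,.075)):
    k=m&(S[...,1]>lo)&(S[...,1]<hi); print("rim x'",lo,k.sum(),np.percentile(S[...,0][k],[5,25,50,75,95]).round(4) if k.any() else 0)
m=(z>.112)&(z<.128)&(S[...,0]>-.02)&(S[...,0]<.1)
print("y' of side walls",np.percentile(S[...,1][m],[0,2,98,100]).round(4))
cv2.imwrite("pics/w2.png",w["color"])
E
```

```text
[0.46264344 0.21827698 0.3271001 ] [-9.00179794e+01  1.93692441e-02  9.68397526e+00] [-0.21814244 -0.5064029  -1.11361718] 0.015473559042221424
rim x' -0.075 225 [-0.0098 -0.0094 -0.0082 -0.0071 -0.0061]
rim x' -0.03 290 [-0.0099 -0.0094 -0.0083 -0.0071 -0.0062]
rim x' 0.03 224 [-0.0099 -0.0094 -0.0083 -0.0073 -0.0062]
y' of side walls [-0.2452 -0.2364  0.0781  0.0819]
```

View pics/w2.png

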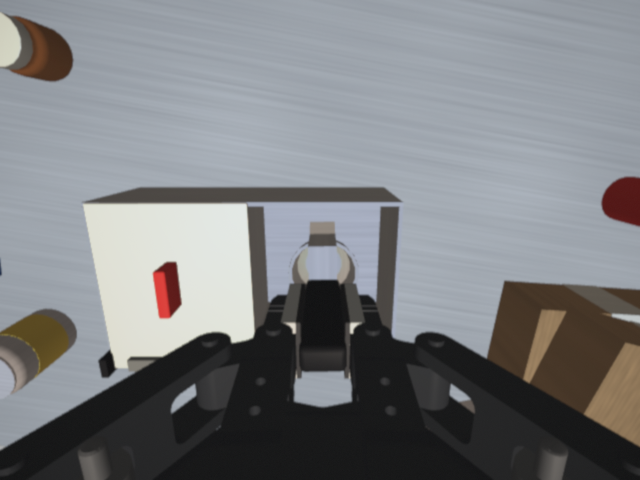

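The wrist view shows the front rim at row 195, the well between columns 265 and 380, and the hook and bowl lined up over it. The wall's middle is 8 mm to -x of the TCP and the slot is at -9.5 mm, so I shift +1.5 mm in x and lower.

Request:
{"fn": "move_arm", "kwargs": {"deltas": [[[0.001,0.015,0,0],[0.0015,0.04,0,0],[0.0015,0.065,0,0],[0.0015,0.09,0,0],[0.0015,0.11,0,0]]]}}

```text
time: 11.15
ee_pos: [0.464, 0.2182, 0.2159]
tcp_rot: [-90.0, 0.0, 9.6]
wrist_force: [0.3, -0.5, -2.2]
opening: 0.0156
```

Request:
{"fn": "move_arm", "kwargs": {"deltas": [[[0,0.015,0,0],[0,0.03,0,0],[0,0.045,0,0],[0,0.055,0,0],[0,0.06,0,0]]]}}

```text
time: 11.65
ee_pos: [0.4639, 0.2186, 0.1564]
tcp_rot: [-90.0, 0.1, 9.7]
wrist_force: [0.6, -0.1, -0.6]
opening: 0.015
```

Request:
{"fn": "move_arm", "kwargs": {"deltas": [[[0,0.002,0,0],[0,0.004,0,0],[0,0.006,0,0],[0,0.008,0,0],[0,0.009,0,0]]]}}

```text
time: 12.15
ee_pos: [0.4641, 0.2195, 0.1483]
tcp_rot: [-90.0, -0.0, 9.8]
wrist_force: [0.2, 0.2, -1.6]
opening: 0.0152
```

```bash
python3 - <<'E'
from h import *
w=camera("wrist"); s=camera("scene"); o=get_obs(); print(o["ee_pos"],o["tcp_rot"],o["wrist_force"],o["opening"])
a=np.deg2rad(9.7); R=np.array([[np.cos(a),np.sin(a)],[-np.sin(a),np.cos(a)]])
cv2.imwrite("pics/w3.png",np.hstack([cv2.resize(s["color"][180:380,300:500],(400,400)),cv2.resize(w["color"][120:420,170:470],(400,400))]))
E
```

```text
[0.46407383 0.21947638 0.14821276] [-9.00005593e+01  6.57799205e-03  9.76200873e+00] [-0.14434088 -0.74527319 -1.69679657] 0.0151739714621813
```

View pics/w3.png

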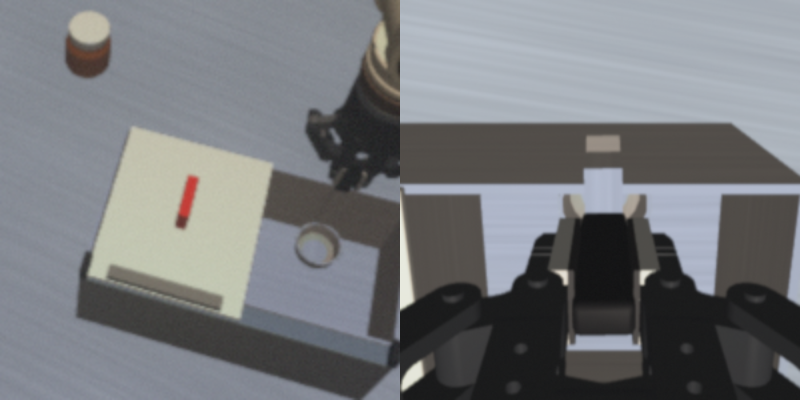

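The hook bridges the rim at crop (603,180), the tongue's lip is in front at (603,143), and the bowl is in the well at (318,245). Now I lower it onto the rim until the force changes.

Request:
{"fn": "move_arm", "kwargs": {"deltas": [[[0,0.001,0,0],[0,0.002,0,0],[0,0.003,0,0],[0,0.004,0,0],[0,0.004,0,0]]]}}

```text
time: 12.75
ee_pos: [0.464, 0.2194, 0.1441]
tcp_rot: [-90.0, 0.0, 9.8]
wrist_force: [0.4, 0.3, -1.3]
opening: 0.0151
```

Request:
{"fn": "move_arm", "kwargs": {"deltas": [[[0,0.0005,0,0],[0,0.001,0,0],[0,0.001,0,0]]]}}

```text
time: 13.05
ee_pos: [0.4641, 0.2194, 0.1433]
tcp_rot: [-90.0, -0.0, 9.8]
wrist_force: [-0.5, 0.3, -1.5]
opening: 0.0153
```

Request:
{"fn": "move_arm", "kwargs": {"deltas": [[[0,0.0005,0,0],[0,0.001,0,0],[0,0.001,0,0]]]}}

```text
time: 13.35
ee_pos: [0.4642, 0.2195, 0.1432]
tcp_rot: [-90.0, -0.1, 9.8]
wrist_force: [-1.4, -1.8, 5.1]
opening: 0.0151
```

Request:
{"fn": "move_arm", "kwargs": {"deltas": [[[0,0.0005,0,0],[0,0.001,0,0],[0,0.001,0,0]]]}}

```text
time: 13.65
ee_pos: [0.4643, 0.2195, 0.143]
tcp_rot: [-90.0, -0.1, 9.8]
wrist_force: [-2.9, -2.0, 11.6]
opening: 0.015
```

It is in contact at z 0.143, as predicted, with the force rising to +11 N. I back off 1 mm, then open.

Request:
{"fn": "move_arm", "kwargs": {"deltas": [[[0,-0.0005,0,0],[0,-0.001,0,0],[0,-0.001,0,0]]], "newtons": 20}}

```text
time: 13.95
ee_pos: [0.4642, 0.2195, 0.1431]
tcp_rot: [-90.0, -0.1, 9.8]
wrist_force: [-3.5, -0.5, 7.2]
opening: 0.0154
```

Request:
{"fn": "move_arm", "kwargs": {"deltas": [[[0,0,0,0],[0,0,0,0],[0,0,0,0],[0,0,0,0],[0,0,0,0]]], "claw": 0.03}}

```text
time: 14.45
ee_pos: [0.4641, 0.2194, 0.1421]
tcp_rot: [-90.0, 0.0, 9.8]
wrist_force: [0.3, -0.2, -0.2]
opening: 0.0299
```

Request:
{"fn": "move_arm", "kwargs": {"deltas": [[[0,0,0,0],[0,0,0,0],[0,0,0,0],[0,0,0,0],[0,0,0,0]]], "claw": 0.06}}

```text
time: 14.95
ee_pos: [0.4641, 0.2194, 0.1423]
tcp_rot: [-90.0, -0.0, 9.8]
wrist_force: [-0.1, 0.4, -0.7]
opening: 0.06
```

Request:
{"fn": "move_arm", "kwargs": {"deltas": [[[0,-0.01,0,0],[0,-0.03,0,0],[0,-0.06,0,0],[0,-0.1,0,0],[0,-0.14,0,0]]]}}

```text
time: 15.45
ee_pos: [0.4637, 0.2193, 0.2844]
tcp_rot: [-90.0, -0.0, 9.8]
wrist_force: [0.9, 0.9, 0.6]
opening: 0.0602
```

```bash
python3 - <<'E'
from h import *
w=camera("wrist"); s=camera("scene"); t=camera("top"); o=get_obs(); print(o["ee_pos"],o["tcp_rot"],o["wrist_force"],o["opening"],o["time"])
a=np.deg2rad(9.7); R=np.array([[np.cos(a),np.sin(a)],[-np.sin(a),np.cos(a)]])
for n,c in(("wrist",w),("scene",s),("top",t)):
    P=cloud(c); S=(P[...,:2]-[.454,.2174])@R.T; z=P[...,2]
    b=(abs(S[...,0])<.03)&(abs(S[...,1])<.03)
    for k,lo,hi in(("gripbar",.135,.2),("griptop",.178,.195),("rim",.114,.128)):
        m=b&(z>lo)&(z<hi)
        if m.sum()>5: print(n,k,m.sum(),"x'",np.percentile(S[...,0][m],[3,50,97]).round(4),"y'",np.percentile(S[...,1][m],[3,50,97]).round(4),"z",np.percentile(z[m],[3,97]).round(4))
    q=(abs(S[...,0]-.037)<.05)&(abs(S[...,1])<.05)&(z>.01)&(z<.05); 
    if q.sum()>5: print(n,"bowl",q.sum(),np.median(S[q],0).round(4),np.median(z[q]).round(4))
P=cloud(t); r=P[(P[...,2]>.148)&(P[...,2]<.175)&(P[...,0]>.5)&(P[...,0]<.63)&(P[...,1]>.02)&(P[...,1]<.12)]; print("paddle",np.median(r,0))
r=P[(P[...,2]>.114)&(P[...,2]<.125)&(P[...,0]>.4)&(P[...,0]<.75)&(P[...,1]>-.4)&(P[...,1]<-.2)]; print("tub",np.round(cv2.minAreaRect((r[:,:2]*1000).astype(np.float32)),1) if 0 else cv2.minAreaRect((r[:,:2]*1000).astype(np.float32)))
for n,(a_,b_) in dict(tin=(333,142),jar=(329,345),bowl=(521,240)).items(): print(n,P[b_,a_].round(3))
cv2.imwrite("pics/f.png",np.hstack([cv2.resize(s["color"][180:380,300:500],(400,400)),cv2.resize(w["color"],(400,400))]))
E
```

```text
[0.46489754 0.2198152  0.28574915] [-89.91816113  -0.28899909   9.75886262] [ 0.00218971  0.25053786 -1.01944213] 0.06028147309130643 15.6
wrist gripbar 633 x' [0.0067 0.009  0.0176] y' [-0.0074 -0.0002  0.0076] z [0.1375 0.1849]
wrist griptop 313 x' [0.0088 0.0126 0.0181] y' [-0.0074 -0.0002  0.0076] z [0.1789 0.1851]
wrist rim 603 x' [-0.01   -0.0002  0.006 ] y' [-0.0269  0.0007  0.0266] z [0.117  0.1243]
wrist bowl 1053 [ 0.029  -0.0079] 0.0266
scene gripbar 130 x' [0.0099 0.0166 0.0196] y' [-0.0054  0.0015  0.0092] z [0.1363 0.187 ]
scene griptop 45 x' [0.0101 0.0157 0.0201] y' [-0.0052  0.0016  0.0096] z [0.1791 0.1886]
scene rim 86 x' [-0.009   0.0022  0.0138] y' [-0.0268 -0.0037  0.0275] z [0.1143 0.1269]
scene bowl 710 [0.014  0.0029] 0.0272
top gripbar 142 x' [0.0051 0.0093 0.0166] y' [-0.0081 -0.0028  0.007 ] z [0.1378 0.187 ]
top griptop 64 x' [0.0075 0.0119 0.0167] y' [-0.0079 -0.0006  0.0078] z [0.1794 0.1872]
top rim 158 x' [-0.0114 -0.0016  0.0068] y' [-0.0275 -0.0011  0.0261] z [0.1148 0.1273]
top bowl 594 [0.035  0.0011] 0.0184
paddle [0.56075432 0.07583274 0.15789956]
tub ((580.6602783203125, -293.2432556152344), (151.45211791992188, 150.91390991210938), 1.4302096366882324)
tin [ 0.738 -0.146  0.112]
jar [ 0.351 -0.135  0.078]
bowl [ 0.559 -0.533  0.021]
```

View pics/f.png

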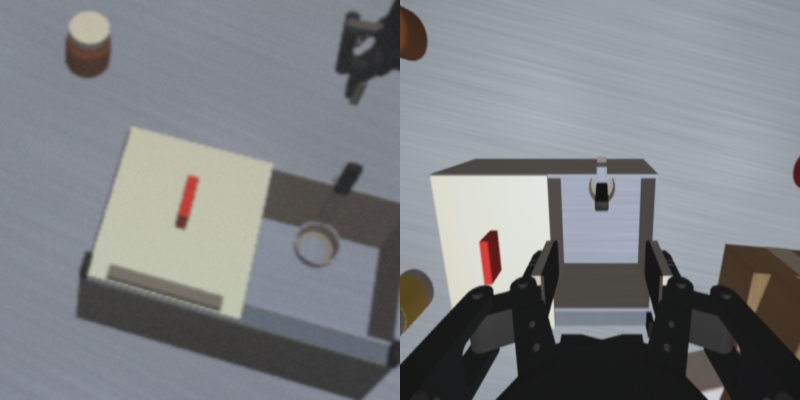

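The ladle hangs on the rim (grip at scene crop (348,178), bowl in the well at (318,245)), the gripper is clear above it, and the numbers agree. I let it settle briefly and hand in.

Request:
{"fn": "move_arm", "kwargs": {"deltas": [[[0,-0.02,0,0],[0,-0.03,0,0],[0,-0.03,0,0],[0,-0.03,0,0],[0,-0.03,0,0]]]}}

```text
time: 16.1
ee_pos: [0.464, 0.2194, 0.3113]
tcp_rot: [-90.0, 0.1, 9.8]
wrist_force: [0.2, 0.0, -0.1]
opening: 0.06
```

```bash
python3 -c "
from h import *
print(job_done()); print(get_obs()['time'])"
```

```text
the job is handed in; nothing more can be done
None
the job is handed in; nothing more can be done
```

I slid the cover fully right to about 0.157 m, then moved the ladle from the tub to the left well's front rim. I lowered it until it touched, let go and backed the gripper clear. The job was handed in at about 16 s; no verdict was reported.

- **Ladle:** the top of the grip measures 0.185–0.187 m high (0.186 expected when seated). The hook is within about 3 mm of the wall's middle in the wrist and top views. The scene camera reads 3 mm more, still inside the 9 mm allowed. It is within 3 mm of mid-well, and the bowl is inside.
- **Other objects:** the tin, jar and bowl read within 3 mm of where they started. The tub is where I estimated it at the start, to about 1 mm.
- **Not measured:** I did not measure the ladle's tilt (it looked upright), its rest speed, or the contact force after letting go.

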